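# Move a hot enamel panel with the spatula and weight it to cool flat

### The arm

A 7-joint arm with a two-finger parallel gripper is mounted at the origin on a cart in front of the work surface, level with it; the furniture and walls round the work are solid. World frame = base frame: x ahead of the robot, y to its left, z up, the work surface at z = 0. Lengths are in m, angles in rad, forces in N, time in s.
With the tool pointing down it reaches from about 0.4 to 0.85 m from the base axis. Payload 10.4 kg.
Tool frame: the origin (TCP) lies on the centre line of the jaws, within the pads' length; the fingertips stand 22 mm ahead of it and the grasp point (between the pads) lies 3 mm ahead of it; z points along the fingers, y is the line along which they close (so a half turn about z gives the same grasp; the last joint's range is limited). The gripper opens to 87 mm and grips with 3 to 60 N. Pads are 19 mm wide; open, the fingers measure 117 mm over their backs; the gripper's body (75 mm by 190 mm) begins 51 mm behind the grasp point.
Start: joints at [-1.177, 0.332, -0.065, 1.46, 0.022, 1.35, -0.088], TCP at [0.253, 0.572, 0.245] pointing down, gripper open.
Joint ranges: [-2.6, 2.6], [-0.5, 2.12], [-1.47, 1.34], [0.16, 2.42], [-1.27, 4.41], [0.06, 2.06], [-2.6, 2.6]. Speed limits (rad/s): [2.22, 2.22, 2.79, 2.79, 3.14, 3.14, 3.14].

### API

Orientations are given as a unit quaternion [x, y, z, w].
In Python, from bench import r gives the robot as it stands.
- The arm moves only by the tool jog_arm, called after ">>>" as name(argument=value, ...) on one line, values as JSON. Schema: {"type":"object","properties":{"plan":{"type":"array","items":{"type":"number"},"minItems":5,"maxItems":60},"force":{"type":"number"},"only":{"type":"string"},"quiet":{"type":"boolean"},"lines":{"type":"string"}},"required":["plan"],"additionalProperties":false}. plan is one flat list of numbers that holds 1 to 12 rows one after another, with no inner brackets; each row has 5 numbers: dx, dy, dz in parts of the range, where 1.0 means 0.6 m, then a turn about the tool's z in parts of the range, where 1.0 means pi rad, then the finger opening in m; each row is the pose to reach, as a shift and turn from the pose commanded when the call began, along the tool's axes at that moment; what a row does not reach only later rows make up. A row lasts 1/10 s, in which the tool goes at most 0.05 m and 0.15 rad, less where a joint would pass 70% of its speed; a pose out of reach is approached as far as the arm can. The fingers move at their own pace and stop on an object; force is the grip in N (left out, the last holds). Time passes only in rows, so rows that do not move let the fingers close. The tool returns the time, the measured TCP pose, the force, the opening and the grip force at its end. only (a regular expression) keeps the lines of the reply that match it, lines (a string "A,B") keeps lines A to B, and quiet returns only ok. Shift and turn numbers lie between -1 and 1, and a call with a number outside is refused. Input that does not fit is refused with a message, and nothing moves.
- r.read_state(): the state, without advancing time (a new reading comes with each control period).
- r.camera(name): name is "scene" or "top" or "wrist"; returns a dict with "img" (400x640x3 uint8, red, green, blue), "fx", "fy", "cx", "cy" (pixels), "pose" (4x4, takes a point from camera to world coordinates). Camera axes: x right, y down, z forward; pixel columns grow to the right and rows downward; lengths in m; the calibration is good to about 2 mm. A picture is of the moment at which its call begins. There is no depth.
- r.close_job(): hands the job in; it is judged then, once.
The state is a dict: "time": time; "joint_positions": joint angles; "joint_vel": joint speeds; "joint_torque": joint torques, N m; "ee_pos": TCP position; "eef_rot": TCP orientation; "ft_force": force on the tool from outside, world axes, zero at the start; "torque": the same for the moment, N m; "width": finger opening in m; "grip_force": force on a finger pad.
Only numpy, scipy, OpenCV 4.12 (cv2) and the standard library are available. Lean on these libraries where they do the work, as an engineer would, in place of code of your own. Each camera call takes 0.05 s, during which the arm holds its last target. There are 200 camera calls.

### The job

The enamelled panel lying on the stainless firing trivet is fresh from the kiln, too hot for the fingers and easily chipped. Slide the spatula under it, carry it level to the steel cooling block and lay it squarely across the middle of the two ribs, draw the spatula out through the channel and put it back down on the bench, standing on its blade. Then stand the round steel weight gently on the middle of the panel so that it cools flat, and leave the other things on the bench alone.

Things in the scene. Friction and masses are not known exactly. Their poses are not given: they have to be found in the camera images.
- panel: flat copper panel enamelled blue with a leaf spray, 60 mm along its x, 80 mm along its y, 3 mm thick, about 90 g; origin at the centre of its underside, z up out of the enamelled face. It lies loose across the two tents of the trivet, underside 28 mm above the bench
- trivet: loose stainless firing trivet, 0.3 kg, origin on the bench under its middle. Two tent-shaped strips run along its x (66 mm), tops at y = -31 and +31 mm, z = 28 mm; feet spread to y = 21 to 41 mm. Between them it is open at both ends; clear tunnel 50 mm wide at mid height, two wires cross it low down, tops at z = 5 mm. Its -x end faces the robot, within about 25 degrees
- block: fixed dark steel cooling block, 66 mm along x, 88 mm along y, 34 mm high, origin on the bench under its middle. Two ribs along x (y = 25 to 44 mm on each side) with bright tops at z = 34 mm; between them a channel 50 mm wide, open at both ends and above, its floor at z = 12 mm. Its -x end faces the robot, within about 25 degrees
- spatula: cranked spatula, 110 g, 178 mm long. Steel blade 80 x 34 x 3 mm; origin at the centre of its underside, x towards the tip (x = +40 mm), z up. From the heel (x = -40) the shank rises to a level wooden handle, x = -66 to -138, 18 mm wide, 22 high, axis at z = 40. It stands by itself on its blade, handle over the bench's near edge; balance point at x = -23, so keep most of the blade on the bench
- spatula_grip (a point): point on the axis of the spatula's handle where to hold it from above, fingers closing across the 18 mm width: 90 mm behind the blade's centre (spatula x = -90 mm) and 40 mm above the blade's underside; axes as the spatula's
- weight: turned steel flattening weight, 0.37 to 0.65 kg: disc 56 mm across, 24 mm high, with a thin neck and a round black knob on top, 66 mm high in all; origin at the centre of its underside
- weight_knob (a point): middle of the weight's round knob: 27 mm across, from 46 to 66 mm above the weight's underside; this point at 55 mm, on the axis
- bur_rack: orange moulded bur rack with burs standing in it, 46 x 58 mm, 51 mm high, bystander behind the work; origin at its underside
- doming_block: brass doming cube, 50 mm, bystander behind the weight; origin at its underside

How it is judged:
By the outcome, as a careful person would: the job done as asked, in the order asked, and still so for the second after the job is handed in, with the robot touching nothing.
It also fails if it takes over 61 s, if anything falls off the work surface, if the arm or the gripper's body presses on something with over 40 N, if the wrist force passes 120 N, or if a joint passes its speed limit or range.

## Working session

There is one attempt and no reset: what is moved stays moved. The work goes in short steps, Python scripts to look and compute and a tool call to move; the robot and the scene stay as the last step left them, time stands still between calls to the robot, and variables do not carry over. Pictures are saved under pics/ and viewed, at most 12 in all, crops included, and the job is handed in when it is done.

```bash
ls; mkdir -p pics
```

Run:
```python
from bench import r
import cv2,pickle
d={}
for n in("scene","top","wrist"):
    c=r.camera(n);d[n]=c;cv2.imwrite(f"pics/{n}0.png",c["img"][:,:,::-1]);print(n,c["fx"],c["fy"],c["cx"],c["cy"],c["pose"].round(3).tolist() if hasattr(c["pose"],'round') else c["pose"])
pickle.dump(d,open("c0.pkl","wb"))
s=r.read_state();print(s)
```

```text
bench.py
pics
scene 417.00329768530696 417.00329768530696 318.0407928622609 205.91576158667743 [[0.716, -0.546, 0.435, 0.189], [-0.698, -0.559, 0.447, 0.006], [-0.0, -0.624, -0.782, 0.731], [0.0, 0.0, 0.0, 1.0]]
top 404.67497376906965 404.67497376906965 319.43872829242986 204.481918261894 [[-0.026, -0.997, 0.078, 0.508], [-1.0, 0.026, 0.004, 0.361], [-0.006, -0.078, -0.997, 0.914], [0.0, 0.0, 0.0, 1.0]]
wrist 343.0999767733134 343.0999767733134 318.18161581627174 209.31351430966345 [[0.404, 0.888, 0.221, 0.192], [0.915, -0.391, -0.1, 0.597], [-0.002, 0.242, -0.97, 0.385], [0.0, 0.0, 0.0, 1.0]]
{'time': 0.15, 'joint_positions': array([-1.17658304,  0.33272728, -0.064666  ,  1.46071903,  0.02160341,
        1.34990899, -0.0885236 ]), 'joint_vel': array([ 0.00067429, -0.00044085,  0.00015842, -0.00233679, -0.00011072,
        0.00048202,  0.00078666]), 'joint_torque': array([ 5.92890810e-04, -6.23633409e+01,  2.42550607e-02, -3.90135849e+01,
       -6.15189434e-02,  3.73770960e-02,  1.40730313e-04]), 'ee_pos': array([0.25294361, 0.57124383, 0.24395027]), 'eef_rot': array([ 2.06920178e-01,  9.78357683e-01, -5.27577296e-04, -8.10912554e-05]), 'ft_force': array([-0.00362266, -0.67248576, -1.21943511]), 'torque': array([-0.0219178 , -0.02510831, -0.05588404]), 'grip_force': 0.0, 'width': 0.0870508695190232}
```

View pics/top0.png

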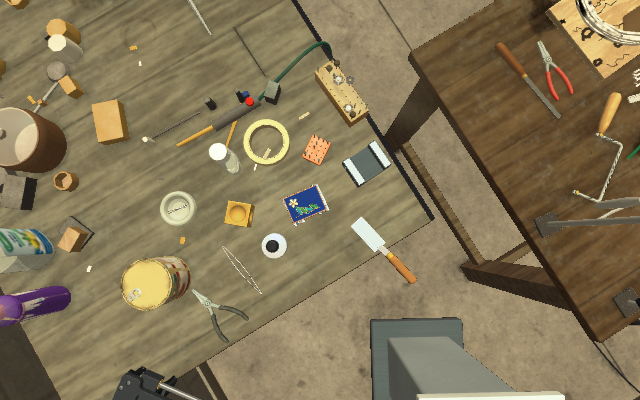

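View pics/scene0.png

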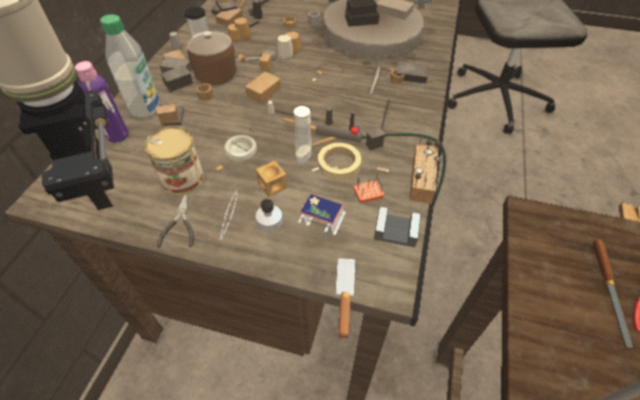

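The top view shows the panel at (306,204), the block at (366,164), the spatula blade at (368,236) with its handle reaching (412,281), and the weight at (274,246). The scene view agrees.

Create h.py:
```python
import numpy as np,cv2
def cast(c,uv,z):
    uv=np.atleast_2d(np.asarray(uv,float));P=np.asarray(c["pose"])
    d=np.c_[(uv[:,0]-c["cx"])/c["fx"],(uv[:,1]-c["cy"])/c["fy"],np.ones(len(uv))]@P[:3,:3].T
    return (P[:3,3]+d*((z-P[2,3])/d[:,2])[:,None])[:,:2]
def proj(c,X):
    P=np.asarray(c["pose"]);q=(np.atleast_2d(X)-P[:3,3])@P[:3,:3]
    return np.c_[q[:,0]/q[:,2]*c["fx"]+c["cx"],q[:,1]/q[:,2]*c["fy"]+c["cy"]]
def blobs(c,box,lo,hi,amin=15):
    u0,v0,u1,v1=box
    hsv=cv2.cvtColor(c["img"][v0:v1,u0:u1],cv2.COLOR_RGB2HSV)
    m=cv2.inRange(hsv,np.array(lo),np.array(hi))
    cs,_=cv2.findContours(m,cv2.RETR_EXTERNAL,cv2.CHAIN_APPROX_NONE)
    return [k.reshape(-1,2)+[u0,v0] for k in sorted(cs,key=cv2.contourArea,reverse=True) if cv2.contourArea(k)>=amin]
def rect(c,k,z):  # min area rectangle on plane z, mm
    p=cast(c,k,z)*1000
    (cx,cy),(w,h),a=cv2.minAreaRect(p.astype(np.float32))
    return np.round([cx,cy,w,h,a],1)
```

Run:
```python
import pickle,cv2,numpy as np
from h import *
d=pickle.load(open("c0.pkl","rb"))
t=d["top"]
def show(n,c,box,lo,hi,z):
    for k in blobs(c,box,lo,hi)[:4]: print(n,k.mean(0).round(1),rect(c,k,z))
show("panel",t,(275,175,338,230),(100,120,30),(130,255,255),.031)
show("ribs",t,(335,135,395,190),(0,0,170),(180,60,255),.034)
show("blade",t,(340,210,395,260),(0,0,150),(180,50,255),.003)
show("handle",t,(375,245,425,290),(5,110,80),(20,255,255),.045)
show("weight",t,(255,228,292,264),(0,0,130),(180,60,255),.024)
show("knob",t,(255,228,292,264),(0,0,0),(180,255,60),.060)
a=t["img"][120:300,240:440,::-1];b=d["scene"]["img"][170:350,240:440,::-1]
cv2.imwrite("pics/z0.png",np.hstack([cv2.resize(x,None,fx=4,fy=4,interpolation=cv2.INTER_CUBIC)[:600,:] for x in (a,)])[:600,:800])
```

```text
panel [304.2 203.5] [579.3 397.4  55.1  74.9  21.7]
ribs [353.9 170.9] [648.3 287.3  62.3  15.3  31.7]
ribs [379.8 153.5] [685.  228.7  61.9  15.5  32.3]
blade [370.5 236.9] [501.8 251.4 100.5  34.   41. ]
handle [399.5 265.9] [436.5 194.8  82.   18.2  40.9]
weight [274.1 245.3] [489.7 467.3  54.8  54.5  88.5]
knob [271.9 245.9] [490.5 467.2  23.2  23.   88.5]
```

View pics/z0.png

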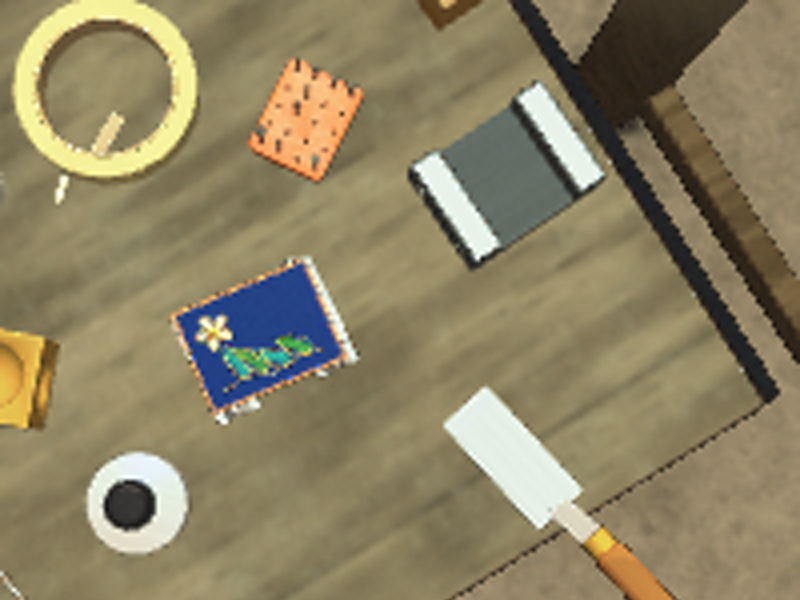

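Add to h.py:
```python
from scipy.spatial.transform import Rotation as Ro
def delta(r,x,y,z,yaw): # TCP target m; yaw deg = wanted direction of tool y (mod 180)
    s=r.read_state();R=Ro.from_quat(s["eef_rot"]).as_matrix()
    d=R.T@(np.array([x,y,z])-s["ee_pos"])
    a=np.degrees(np.arctan2(R[1,1],R[0,1]));t=-((yaw-a+90)%180-90)
    tilt=np.degrees(np.arccos(-R[2,2]))
    print("delta",d.round(4),"turn",np.radians(t).round(4),"| yaw_y",a.round(2),"tilt",tilt.round(2),"pos",s["ee_pos"].round(4),"t",s["time"],"F",s["ft_force"].round(1),"w",round(s["width"],4))
```

Run:
```python
import pickle
from h import *
from bench import r
d=pickle.load(open("c0.pkl","rb"));t=d["top"];s=d["scene"]
k=blobs(t,(375,245,425,290),(5,110,80),(20,255,255))[0];print("handle@51",rect(t,k,.051))
uv=proj(s,[[.579,.397,.03],[.667,.258,.034],[.51,.258,0],[.44,.198,.05],[.49,.467,.03]]);print(uv.round())
def show(n,c,box,lo,hi,z):
    for k in blobs(c,box,lo,hi)[:3]: print(n,k.mean(0).round(1),rect(c,k,z))
show("panel",s,(290,185,355,235),(100,120,30),(130,255,255),.031)
show("ribs",s,(370,200,430,250),(0,0,150),(180,60,255),.034)
show("blade",s,(330,250,365,300),(0,0,150),(180,60,255),.003)
show("handle",s,(330,280,360,345),(5,110,80),(20,255,255),.051)
show("knob",s,(250,195,290,230),(0,0,0),(180,255,60),.058)
x,y=.5095,.2581;a=np.radians(40.9)
delta(r,x-.09*np.cos(a),y-.09*np.sin(a),.12,130.9)
```

```text
handle@51 [437.  196.   81.4  18.1  40.9]
[[321. 209.]
 [398. 222.]
 [346. 277.]
 [344. 309.]
 [268. 213.]]
ribs [381.3 218.5] [649.2 289.8  66.9  20.5  31.6]
ribs [415.  224.7] [687.  229.7  66.2  19.1  32.3]
blade [345.4 276.6] [509.6 258.8  85.3  38.9  41.3]
handle [344.3 314.4] [433.6 192.1  82.9  19.3  43. ]
delta [-0.323  -0.2637  0.1243] turn -1.1307 | yaw_y 66.12 tilt 0.06 pos [0.2529 0.5712 0.244 ] t 0.15 F [-0.  -0.7 -1.2] w 0.0871
```

Careful with the scale: shifts go in shares of 0.6 m and turns go in shares of pi rad. That gives: -0.323 m is -0.5383, 0.12 m is 0.2, -1.131 rad is -0.36.

>>> jog_arm(plan=[-0.06, -0.0483, 0, -0.0401, 0.087, -0.12, -0.0967, 0, -0.0802, 0.087, -0.18, -0.1467, 0, -0.12, 0.087, -0.24, -0.195, 0, -0.1601, 0.087, -0.3, -0.245, 0, -0.2002, 0.087, -0.36, -0.2933, 0, -0.24, 0.087, -0.42, -0.3417, 0.0333, -0.2801, 0.087, -0.48, -0.3917, 0.1, -0.3183, 0.087, -0.5383, -0.44, 0.15, -0.36, 0.087, -0.5383, -0.44, 0.2, -0.36, 0.087, -0.5383, -0.44, 0.2067, -0.36, 0.087, -0.5383, -0.44, 0.2067, -0.36, 0.087], force=40)

```text
time: 1.35
ee_pos: [0.4408, 0.1996, 0.1202]
eef_rot: [-0.349, 0.937, -0.0, -0.001]
ft_force: [-0.2, 0.3, 0.5]
width: 0.0869
grip_force: 0.0
```

Run:
```python
from bench import r
from h import *
import pickle
c=r.camera("wrist");cv2.imwrite("pics/w1.png",c["img"][:,:,::-1]);pickle.dump(c,open("w1.pkl","wb"))
delta(r,.4415,.1992,.043,130.9)
```

```text
delta [ 0.0009 -0.0012  0.0785] turn 0.0012 | yaw_y 130.97 tilt 0.04 pos [0.4414 0.2007 0.1215] t 1.4 F [-0.4 -0.5 -0.1] w 0.0868
```

View pics/w1.png

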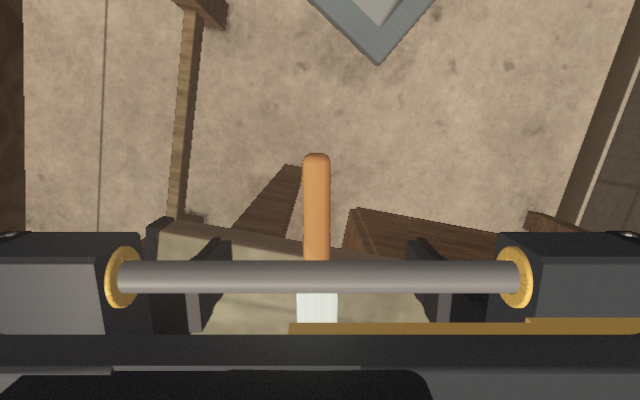

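The wrist view has the handle centred between the fingers at column 316. I'll descend and grip.

Converted, 0.078 m is 0.13, 0.072 m is 0.12.

>>> jog_arm(plan=[0, -0.0017, 0.05, 0, 0.06, 0, -0.0017, 0.1, 0, 0.05, 0, -0.0017, 0.12, 0, 0.05, 0, -0.0017, 0.13, 0, 0.045, 0, -0.0017, 0.13, 0, 0.045, 0, -0.0017, 0.13, 0, 0.03, 0, -0.0017, 0.13, 0, 0.02, 0, -0.0017, 0.13, 0, 0.01, 0, -0.0017, 0.13, 0, 0.0, 0, -0.0017, 0.13, 0, 0, 0, -0.0017, 0.13, 0, 0, 0, -0.0017, 0.13, 0, 0], force=58)

```text
time: 2.6
ee_pos: [0.4422, 0.1986, 0.0427]
eef_rot: [-0.35, 0.937, 0.0, 0.0]
ft_force: [-1.2, -0.4, 2.4]
width: 0.0178
grip_force: 58.0
```

Run:
```python
from bench import r
from h import *
c=r.camera("top")
k=blobs(c,(340,205,395,260),(0,0,150),(180,50,255))[0];print(rect(c,k,.003))
delta(r,.4415,.1992,.043,130.9)
```

```text
[502.3 251.2 100.7  34.   41.4]
delta [ 0.0001  0.0009 -0.0003] turn 0.0002 | yaw_y 130.91 tilt 0.01 pos [0.4422 0.1986 0.0427] t 2.65 F [-0.7 -1.4  2.7] w 0.0177
```

Converted, -0.03 m is -0.05, -0.015 m is -0.025.

>>> jog_arm(plan=[0, 0, -0.0083, 0, 0, 0, 0, -0.025, 0, 0, 0, 0, -0.0417, 0, 0, 0, 0, -0.05, 0, 0, 0, 0, -0.05, 0, 0, 0, 0, -0.05, 0, 0], force=58)

```text
time: 3.25
ee_pos: [0.4421, 0.1987, 0.0726]
eef_rot: [-0.35, 0.937, 0.0, 0.0]
ft_force: [0.2, 0.0, -1.4]
width: 0.0172
grip_force: 58.0
```

Run:
```python
from bench import r
from h import *
import pickle
c=r.camera("scene");t=r.camera("top");pickle.dump((c,t),open("c1.pkl","wb"))
a=cv2.resize(c["img"][185:245,285:365,::-1],None,fx=7,fy=7,interpolation=cv2.INTER_CUBIC)
cv2.imwrite("pics/s1.png",a)
C=np.array([579.3,397.4]);th=np.radians(21.7);ex=np.array([np.cos(th),np.sin(th)]);ey=np.array([-ex[1],ex[0]])
for n,q,box in(("top",t,(280,175,340,232)),("scene",c,(290,185,355,240))):
  for k in blobs(q,box,(0,0,150),(180,45,255),4)[:7]:
    for z in(0,.028):
      p=cast(q,k,z)*1000-C; print(n,z,k.min(0),k.max(0),"x",(p@ex).min().round(),(p@ex).max().round(),"y",(p@ey).min().round(),(p@ey).max().round())
delta(r,.4093,.3297,.063,111.7)
```

```text
top 0 [316 184] [329 210] x -32.0 34.0 y -46.0 -39.0
top 0.028 [316 184] [329 210] x -33.0 30.0 y -45.0 -38.0
top 0 [298 220] [304 222] x -33.0 -29.0 y 16.0 30.0
top 0.028 [298 220] [304 222] x -35.0 -31.0 y 15.0 29.0
delta [-0.0613  0.1205  0.0092] turn 0.3355 | yaw_y 130.92 tilt 0.03 pos [0.4419 0.1985 0.0722] t 3.35 F [-0.4 -0.4 -1.3] w 0.0177
```

View pics/s1.png

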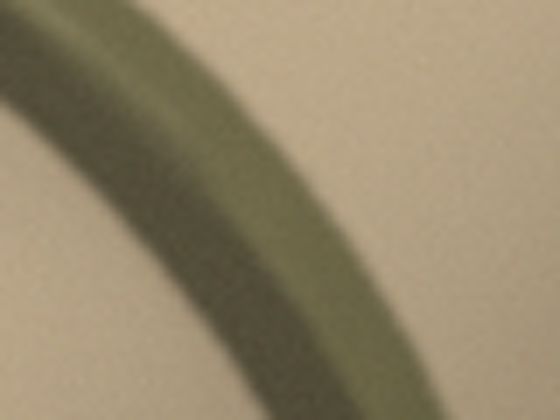

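The arm blocks the scene view. I'll use the first scene image instead.

Run:
```python
from h import *
import pickle
d=pickle.load(open("c0.pkl","rb"));s=d["scene"];t=d["top"]
for n,q,u0,v0,w in(("s",s,290,185,64),("t",t,276,176,64)):
  a=cv2.resize(q["img"][v0:v0+60,u0:u0+w,::-1],None,fx=6,fy=6,interpolation=cv2.INTER_CUBIC)
  # project nominal trivet (panel pose, y shift -4): foot edges and tops
  th=np.radians(21.7);R=np.array([[np.cos(th),-np.sin(th)],[np.sin(th),np.cos(th)]])
  for z,ys in((0,(-41,-21,21,41)),(.028,(-31,31))):
    for y in ys:
      p=np.array([[x,y-4] for x in(-33,33)])@R.T/1000+[.5793,.3974]
      uv=((proj(q,np.c_[p,[z,z]])-[u0,v0]+.5)*6).astype(int)
      cv2.circle(a,uv[0].tolist(),3,(0,255,0) if z else (0,0,255),-1);cv2.circle(a,uv[1].tolist(),3,(0,255,0) if z else (0,0,255),-1)
  cv2.imwrite(f"pics/_{n}.png",a)
cv2.imwrite("pics/st.png",np.hstack([cv2.imread("pics/_s.png"),cv2.imread("pics/_t.png")]))
```

```text
(no output)
```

View pics/st.png

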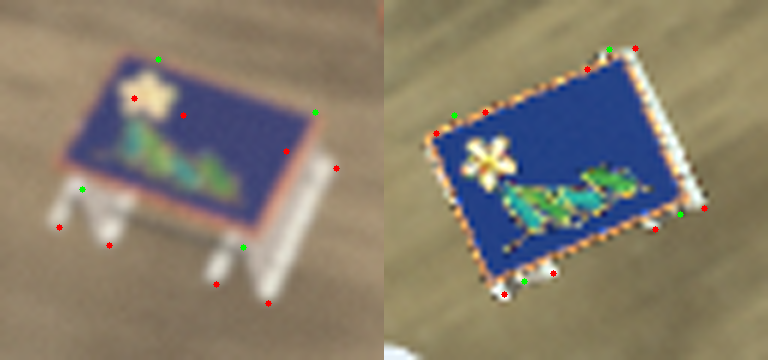

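The projected trivet feet (with the trivet shifted 4 mm in −y from the panel, yaw 22°) fall on the observed feet in both views. In the scene crop these are at (59,227), (109,245), (216,285) and (268,303). Next I go to the pre-insert pose.

Converted, 0.116 m is 0.1933, 0.058 m is 0.0967, 0.33 rad is 0.105.

>>> jog_arm(plan=[-0.025, 0.0483, 0, 0.0264, 0, -0.05, 0.0967, 0, 0.0525, 0, -0.075, 0.145, 0, 0.0789, 0, -0.1, 0.1933, 0, 0.105, 0, -0.1, 0.1933, 0.0117, 0.105, 0, -0.1, 0.1933, 0.0233, 0.105, 0, -0.1, 0.1933, 0.0233, 0.105, 0, -0.1, 0.1933, 0.0233, 0.105, 0], force=58)

```text
time: 4.15
ee_pos: [0.4118, 0.3242, 0.0582]
eef_rot: [-0.19, 0.982, -0.0, -0.0]
ft_force: [0.8, -0.2, -0.8]
width: 0.0176
grip_force: 58.0
```

Run:
```python
from bench import r
from h import *
import pickle
t=r.camera("top");s=r.camera("scene");pickle.dump((t,s),open("c2.pkl","wb"))
cv2.imwrite("pics/t2.png",cv2.resize(t["img"][150:290,250:410,::-1],None,fx=4,fy=4,interpolation=cv2.INTER_CUBIC))
delta(r,.4112,.3251,.058,112)
```

```text
delta [0.0006 0.0005 0.0007] turn -0.0009 | yaw_y 111.95 tilt 0.01 pos [0.412  0.3248 0.0587] t 4.25 F [-0.5  0.2 -1.9] w 0.0174
```

View pics/t2.png

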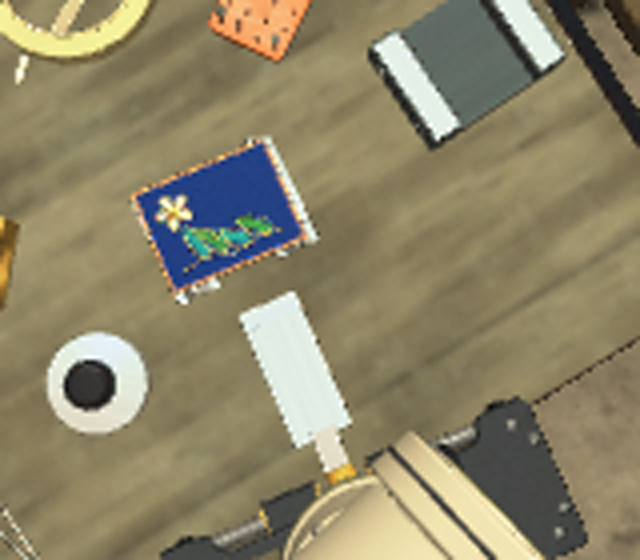

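The blade lies straight ahead of the tunnel, with its tip at crop (270,305). I'll put a number on the alignment.

Run:
```python
from h import *
import pickle
t,s=pickle.load(open("c2.pkl","rb"))
k=blobs(t,(300,220,345,275),(0,0,150),(180,50,255))[0];print(k.min(0),k.max(0));
q=rect(t,k,.0175);print(q)
p=cast(t,k,.0175)*1000-[580.8,393.7]
ex=np.array([.927,.375]);ey=np.array([-.375,.927])
X=p@ex;Y=p@ey
print("tip",X.max(),"y near tip",Y[X>X.max()-30].min(),Y[X>X.max()-30].max(),"y mid",Y[(X<X.max()-40)&(X>X.max()-75)].min(),Y[(X<X.max()-40)&(X>X.max()-75)].max())
C=np.array([580.8,393.7])
for k in blobs(t,(280,175,340,232),(0,0,150),(180,45,255),4): 
  p=cast(t,k,0)*1000-C;print("foot",(p@ey).min(),(p@ey).max())
# sag check: blade tip in scene
for k in blobs(s,(280,220,345,300),(0,0,150),(180,60,255),60)[:2]: print(k.min(0),k.max(0),rect(s,k,.0175))
```

```text
[310 223] [337 267]
[486.4 354.6  98.1  33.7  22.3]
tip -53.07431651706749 y near tip -17.468422706685203 16.178679729930973 y mid -17.52719619018349 16.013617537546946
foot -17.749906776484707 16.219316298999452
foot -42.050444141228255 -34.920431746484155
foot 19.69062400566797 33.90579442878902
[327 220] [342 234] [576.8 346.6  31.5  33.6  71. ]
```

Converted, -0.093 m is -0.155, -0.088 m is -0.1467.

>>> jog_arm(plan=[-0.0167, 0.0008, 0, 0, 0, -0.0333, 0.0008, 0, 0, 0, -0.05, 0.0008, 0, 0, 0, -0.0667, 0.0008, 0, 0, 0, -0.0833, 0.0008, 0, 0, 0, -0.1, 0.0008, 0, 0, 0, -0.1167, 0.0008, 0, 0, 0, -0.1333, 0.0008, 0, 0, 0, -0.1467, 0.0008, 0, 0, 0, -0.155, 0.0008, 0, 0, 0, -0.155, 0.0008, 0, 0, 0, -0.155, 0.0008, 0, 0, 0], force=58)

```text
time: 5.45
ee_pos: [0.4973, 0.3608, 0.0584]
eef_rot: [-0.191, 0.982, -0.0, -0.0]
ft_force: [0.3, -0.2, -1.1]
width: 0.0175
grip_force: 58.0
```

Run:
```python
from bench import r
from h import *
import pickle
t=r.camera("top")
for k in blobs(t,(275,170,338,230),(100,120,30),(130,255,255))[:1]: print(rect(t,k,.031))
delta(r,.58,.39,.058,112)
cv2.imwrite("pics/t3.png",cv2.resize(t["img"][150:290,250:410,::-1],None,fx=4,fy=4,interpolation=cv2.INTER_CUBIC))
```

```text
[580.4 398.2  52.5  74.2  21.8]
delta [-0.0877 -0.004   0.0004] turn 0.0004 | yaw_y 112.02 tilt 0.02 pos [0.4972 0.3608 0.0585] t 5.5 F [ 0.3  0.8 -0.8] w 0.0173
```

Converted, -0.04 m is -0.0667, -0.035 m is -0.0583.

>>> jog_arm(plan=[0, 0, -0.005, 0, 0, 0, 0, -0.01, 0, 0, 0, 0, -0.0133, 0, 0, 0, 0, -0.0167, 0, 0, 0, 0, -0.02, 0, 0, 0, 0, -0.0233, 0, 0, 0, 0, -0.03, 0, 0, 0, 0, -0.0383, 0, 0, 0, 0, -0.0483, 0, 0, 0, 0, -0.0583, 0, 0, 0, 0, -0.0667, 0, 0, 0, 0, -0.0667, 0, 0], force=58)

```text
time: 6.7
ee_pos: [0.498, 0.3612, 0.0996]
eef_rot: [-0.191, 0.982, 0.0, 0.001]
ft_force: [-0.8, 0.4, -1.3]
width: 0.0171
grip_force: 58.0
```

Run:
```python
from bench import r
from h import *
import pickle
t=r.camera("top");s=r.camera("scene");pickle.dump((t,s),open("c4.pkl","wb"))
for k in blobs(t,(275,170,338,230),(100,120,30),(130,255,255))[:1]: print(rect(t,k,.062))
delta(r,.58,.39,.058,112)
cv2.imwrite("pics/t4.png",np.hstack([cv2.resize(q["img"][v:v+100,u:u+100,::-1],None,fx=4,fy=4,interpolation=cv2.INTER_CUBIC) for q,u,v in((t,260,160),(s,270,160))]))
```

```text
[581.7 398.8  50.4  74.4  21.8]
delta [-0.0874 -0.0039  0.0406] turn 0.0002 | yaw_y 112.01 tilt 0.01 pos [0.4975 0.3609 0.0986] t 6.8 F [ 0.1 -0.1 -2.4] w 0.0176
```

View pics/t4.png

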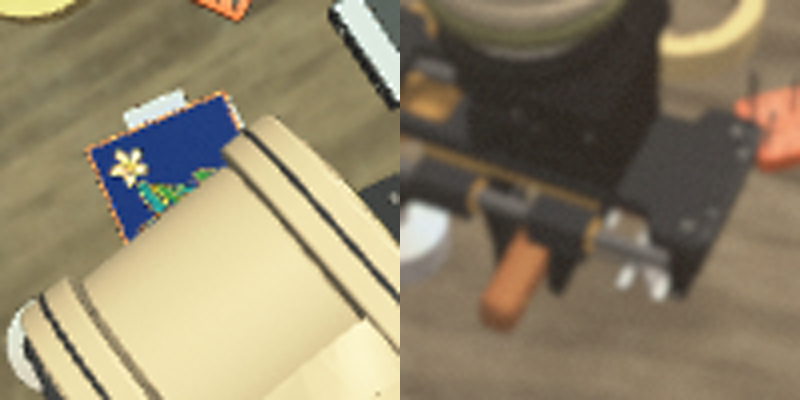

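The panel sits on the blade and was not shifted by the lift: its far edge and sides moved by less than 1 mm. I'll raise it clear of the bur rack, then carry.

Converted, -0.056 m is -0.0933, -0.05 m is -0.0833.

>>> jog_arm(plan=[0, 0, -0.0083, 0, 0, 0, 0, -0.0217, 0, 0, 0, 0, -0.0383, 0, 0, 0, 0, -0.055, 0, 0, 0, 0, -0.0717, 0, 0, 0, 0, -0.0833, 0, 0, 0, 0, -0.09, 0, 0, 0, 0, -0.0933, 0, 0, 0, 0, -0.0933, 0, 0], force=58)

```text
time: 7.7
ee_pos: [0.4975, 0.3609, 0.1546]
eef_rot: [-0.191, 0.982, 0.0, 0.0]
ft_force: [0.7, -1.1, -2.4]
width: 0.0176
grip_force: 58.0
```

>>> jog_arm(plan=[-0.0017, -0.0067, 0, -0.0013, 0, -0.0033, -0.02, 0, -0.0038, 0, -0.0067, -0.04, 0, -0.0076, 0, -0.0117, -0.0667, 0, -0.0127, 0, -0.0167, -0.0967, 0, -0.0185, 0, -0.0217, -0.1267, 0, -0.0242, 0, -0.0283, -0.16, 0, -0.0306, 0, -0.0333, -0.1933, 0, -0.0369, 0, -0.04, -0.2267, 0, -0.0433, 0, -0.045, -0.2567, 0, -0.049, 0, -0.0483, -0.2767, 0, -0.0528, 0, -0.05, -0.2867, 0, -0.0547, 0])

```text
time: 8.9
ee_pos: [0.5906, 0.2102, 0.1542]
eef_rot: [-0.274, 0.962, -0.0, -0.0]
ft_force: [-0.0, 0.5, -2.3]
width: 0.0176
grip_force: 58.0
```

>>> jog_arm(plan=[-0.0017, -0.0067, 0, -0.0013, 0, -0.0017, -0.01, 0, -0.0019, 0, -0.0017, -0.01, 0, -0.0019, 0, -0.0017, -0.01, 0, -0.0019, 0])

```text
time: 9.3
ee_pos: [0.5935, 0.2088, 0.1545]
eef_rot: [-0.278, 0.961, 0.0, -0.0]
ft_force: [0.6, 0.9, -2.7]
width: 0.0174
grip_force: 58.0
```

Run:
```python
from bench import r
from h import *
import pickle
t=r.camera("top");s=r.camera("scene");pickle.dump((t,s),open("c5.pkl","wb"))
for q in (t,s):
  for k in blobs(q,(280,90,460,270),(100,120,30),(130,255,255))[:2]: print(k.min(0),k.max(0),rect(q,k,.117))
delta(r,.5928,.2078,.098,122.2)
```

```text
[348 134] [393 175] [667.4 258.9  55.2  74.7  31.6]
delta [ 0.0011 -0.0003  0.0566] turn 0.001 | yaw_y 122.26 tilt 0.01 pos [0.5936 0.2087 0.1546] t 9.4 F [-0.   0.3 -1.5] w 0.0172
```

Converted, 0.071 m is 0.1183, 0.012 m is 0.02.

>>> jog_arm(plan=[0.0017, 0, 0.0067, 0, 0, 0.0017, 0, 0.02, 0, 0, 0.0017, 0, 0.035, 0, 0, 0.0017, 0, 0.05, 0, 0, 0.0017, 0, 0.0667, 0, 0, 0.0017, 0, 0.0833, 0, 0, 0.0017, 0, 0.0967, 0, 0, 0.0017, 0, 0.1067, 0, 0, 0.0017, 0, 0.1133, 0, 0, 0.0017, 0, 0.1183, 0, 0, 0.0017, 0, 0.1183, 0, 0], force=58)

```text
time: 10.5
ee_pos: [0.5929, 0.2076, 0.0833]
eef_rot: [-0.277, 0.961, 0.0, -0.0]
ft_force: [-0.1, -0.6, -2.4]
width: 0.0177
grip_force: 58.0
```

Run:
```python
from bench import r
from h import *
t=r.camera("top")
for k in blobs(t,(280,90,460,270),(100,120,30),(130,255,255))[:1]: print(k.min(0),k.max(0),rect(t,k,.047))
for k in blobs(t,(335,135,395,190),(0,0,170),(180,60,255))[:4]: print(rect(t,k,.034))
delta(r,.5928,.2078,.0835,122.2)
```

```text
[347 142] [388 180] [666.6 257.9  54.9  74.8  32.2]
[639.8 233.5  19.2  34.9   8. ]
[700.  273.7   9.2  33.8  32.4]
[644.3 291.9  60.8  11.   41.4]
delta [0.0001 0.0003 0.0002] turn 0.0002 | yaw_y 122.21 tilt 0.01 pos [0.5931 0.2076 0.0837] t 10.55 F [-0.1 -0.2 -1.1] w 0.0175
```

Panel centre (666.6, 257.9), yaw 32.2°; block centre (666.6, 258.0), yaw 32.0°. I'll lower it slowly.

Converted, 0.0185 m is 0.0308, 0.018 m is 0.03.

>>> jog_arm(plan=[0, 0, 0.0033, 0, 0, 0, 0, 0.0067, 0, 0, 0, 0, 0.01, 0, 0, 0, 0, 0.0133, 0, 0, 0, 0, 0.0158, 0, 0, 0, 0, 0.0183, 0, 0, 0, 0, 0.0208, 0, 0, 0, 0, 0.0233, 0, 0, 0, 0, 0.0267, 0, 0, 0, 0, 0.03, 0, 0, 0, 0, 0.0308, 0, 0, 0, 0, 0.0308, 0, 0], force=58)

```text
time: 11.75
ee_pos: [0.5929, 0.2076, 0.0649]
eef_rot: [-0.277, 0.961, 0.0, -0.0]
ft_force: [-0.3, 0.2, -0.6]
width: 0.0172
grip_force: 58.0
```

Run:
```python
from bench import r
from h import *
t=r.camera("top")
for k in blobs(t,(280,90,460,270),(100,120,30),(130,255,255))[:1]: print(rect(t,k,.037))
k=blobs(t,(335,135,410,210),(0,0,150),(180,60,255))
for q in k[:5]: print(q.min(0),q.max(0))
cv2.imwrite("pics/t6.png",cv2.resize(t["img"][120:220,310:430,::-1],None,fx=6,fy=6,interpolation=cv2.INTER_CUBIC))
delta(r,.5928,.2078,.0835,122.2)
```

```text
[666.7 258.   55.   74.5  31.7]
[369 170] [386 180]
[351 144] [365 154]
delta [ 0.0001  0.0003 -0.0185] turn 0.0002 | yaw_y 122.21 tilt 0.01 pos [0.593  0.2076 0.065 ] t 11.8 F [-0.   0.2 -1.4] w 0.0173
```

View pics/t6.png

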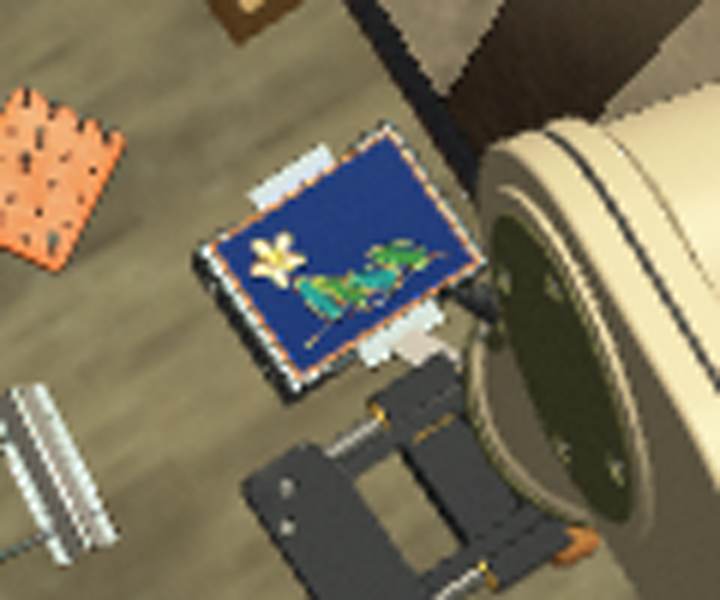

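The panel lies squarely on both ribs, with the blade in the channel below it (tip at (290,175), heel at (400,335) in the crop). Now I draw the spatula out.

>>> jog_arm(plan=[0.005, 0, 0, 0, 0, 0.015, 0, 0, 0, 0, 0.03, 0, 0, 0, 0, 0.0467, 0, 0, 0, 0, 0.0633, 0, 0, 0, 0, 0.08, 0, 0, 0, 0, 0.0967, 0, 0, 0, 0, 0.1133, 0, 0, 0, 0, 0.13, 0, 0, 0, 0, 0.1467, 0, 0, 0, 0, 0.1633, 0, 0, 0, 0, 0.17, 0, 0, 0, 0], force=58)

```text
time: 13.0
ee_pos: [0.5058, 0.1525, 0.065]
eef_rot: [-0.277, 0.961, 0.0, -0.0]
ft_force: [1.0, -0.0, -1.5]
width: 0.0171
grip_force: 58.0
```

Run:
```python
from bench import r
from h import *
t=r.camera("top")
for k in blobs(t,(280,90,460,270),(100,120,30),(130,255,255))[:1]: print(rect(t,k,.037))
a=np.radians(40.9)
delta(r,.4422,.1986,.045,130.9)
```

```text
[666.7 258.   55.   74.5  31.7]
delta [0.0292 0.0729 0.0201] turn -0.1521 | yaw_y 122.19 tilt 0.03 pos [0.5057 0.1525 0.065 ] t 13.05 F [-0.1 -0.8 -2.4] w 0.0174
```

Converted, 0.073 m is 0.1217, 0.022 m is 0.0367, -0.152 rad is -0.0484.

>>> jog_arm(plan=[0.0133, 0.0167, 0, -0.0064, 0, 0.025, 0.045, 0, -0.0191, 0, 0.0367, 0.075, 0, -0.0318, 0, 0.045, 0.1033, 0, -0.0414, 0, 0.0483, 0.1217, 0.0067, -0.0484, 0, 0.0483, 0.1217, 0.0167, -0.0484, 0, 0.0483, 0.1217, 0.025, -0.0484, 0, 0.0483, 0.1217, 0.03, -0.0484, 0, 0.0483, 0.1217, 0.0333, -0.0484, 0, 0.0483, 0.1217, 0.0358, -0.0484, 0, 0.0483, 0.1217, 0.037, -0.0484, 0, 0.0483, 0.1217, 0.037, -0.0484, 0], force=58)

```text
time: 14.25
ee_pos: [0.4435, 0.1994, 0.043]
eef_rot: [-0.349, 0.937, 0.0, 0.0]
ft_force: [-0.1, 0.3, -0.6]
width: 0.0173
grip_force: 58.0
```

>>> jog_arm(plan=[0, 0, 0, 0, 0, 0, 0, 0, 0, 0])

```text
time: 14.45
ee_pos: [0.4433, 0.1996, 0.043]
eef_rot: [-0.35, 0.937, 0.0, 0.0]
ft_force: [0.7, -0.2, -0.4]
width: 0.0174
grip_force: 58.0
```

Run:
```python
from bench import r
from h import *
delta(r,.4422,.1986,.0427,130.9)
```

```text
delta [0.0015 0.     0.0003] turn 0.0004 | yaw_y 130.92 tilt 0.02 pos [0.4433 0.1996 0.043 ] t 14.45 F [ 0.7 -0.2 -0.4] w 0.0174
```

Converted, 0.0004 m is 0.0007.

>>> jog_arm(plan=[0, 0, 0.0007, 0, 0, 0, 0, 0.0007, 0, 0, 0, 0, 0.0007, 0, 0.022, 0, 0, 0.0007, 0, 0.03, 0, 0, 0.0007, 0, 0.045, 0, 0, 0.0007, 0, 0.055, 0, 0, 0.0007, 0, 0.055])

```text
time: 15.15
ee_pos: [0.4432, 0.1996, 0.0424]
eef_rot: [-0.35, 0.937, 0.0, 0.0]
ft_force: [-0.4, -0.4, 0.3]
width: 0.0459
grip_force: 0.0
```

>>> jog_arm(plan=[0, 0, -0.0167, 0, 0.055, 0, 0, -0.05, 0, 0.055, 0, 0, -0.1, 0, 0.055, 0, 0, -0.1667, 0, 0.055, 0, 0, -0.2167, 0, 0.055, 0, 0, -0.2167, 0, 0.055])

```text
time: 15.75
ee_pos: [0.4453, 0.2006, 0.1775]
eef_rot: [-0.349, 0.937, 0.001, 0.004]
ft_force: [-0.1, -0.0, -0.6]
width: 0.0552
grip_force: 0.0
```

Run:
```python
from bench import r
from h import *
import pickle
t=r.camera("top");s=r.camera("scene");pickle.dump((t,s),open("c7.pkl","wb"))
def show(n,c,box,lo,hi,z):
    for k in blobs(c,box,lo,hi)[:3]: print(n,k.mean(0).round(1),rect(c,k,z))
show("panel",t,(280,90,460,270),(100,120,30),(130,255,255),.037)
show("blade",t,(340,200,400,265),(0,0,150),(180,50,255),.003)
show("panel_s",s,(350,180,450,260),(95,80,30),(130,255,255),.037)
show("weight",t,(255,228,292,264),(0,0,130),(180,60,255),.024)
show("knob",t,(255,228,292,264),(0,0,0),(180,255,60),.060)
show("knob_s",s,(245,185,295,235),(0,0,0),(180,255,70),.057)
show("weight_s",s,(245,195,295,240),(0,0,150),(180,60,255),.012)
delta(r,.490,.467,.13,130.9)
```

```text
panel [366.7 161.9] [666.7 258.   55.   74.5  31.7]
blade [369.9 236.1] [503.3 252.1 100.4  34.   41.4]
panel_s [405.7 216.8] [684.9 250.3  28.9  37.4  37.4]
weight [274.1 245.3] [489.7 467.4  54.9  54.5  88.5]
knob [271.9 245.9] [490.5 467.2  23.2  23.   88.5]
delta [-0.2102  0.1716  0.0437] turn 0.0003 | yaw_y 130.92 tilt 0.11 pos [0.4435 0.1996 0.1734] t 15.85 F [-0.5 -1.5 -0.4] w 0.0548
```

Converted, -0.21 m is -0.35, -0.205 m is -0.3417.

>>> jog_arm(plan=[-0.0333, 0.0267, 0, 0, 0.055, -0.0833, 0.0683, 0, 0, 0.055, -0.1417, 0.115, 0, 0, 0.055, -0.2, 0.1633, 0, 0, 0.055, -0.2583, 0.2117, 0, 0, 0.055, -0.3083, 0.2517, 0, 0, 0.055, -0.3417, 0.2783, 0.0167, 0, 0.055, -0.35, 0.2867, 0.05, 0, 0.055, -0.35, 0.2867, 0.0733, 0, 0.055, -0.35, 0.2867, 0.0733, 0, 0.055, -0.35, 0.2867, 0.0733, 0, 0.055])

```text
time: 16.95
ee_pos: [0.4895, 0.4658, 0.1283]
eef_rot: [-0.349, 0.937, -0.0, -0.0]
ft_force: [-0.3, -0.6, 0.2]
width: 0.0552
grip_force: 0.0
```

Run:
```python
from bench import r
from h import *
delta(r,.4900,.4673,.058,130.9)
```

```text
delta [-0.0015  0.0008  0.0703] turn -0.0008 | yaw_y 130.85 tilt 0.07 pos [0.4895 0.4658 0.1283] t 16.95 F [-0.3 -0.6  0.2] w 0.0552
```

Converted, 0.07 m is 0.1167, 0.062 m is 0.1033.

>>> jog_arm(plan=[-0.0017, 0.0017, 0.0333, 0, 0.055, -0.0017, 0.0017, 0.075, 0, 0.055, -0.0017, 0.0017, 0.1033, 0, 0.05, -0.0017, 0.0017, 0.1167, 0, 0.05, -0.0017, 0.0017, 0.1167, 0, 0.045, -0.0017, 0.0017, 0.1167, 0, 0.035, -0.0017, 0.0017, 0.1167, 0, 0.028, -0.0017, 0.0017, 0.1167, 0, 0.02, -0.0017, 0.0017, 0.1167, 0, 0.01, -0.0017, 0.0017, 0.1167, 0, 0, -0.0017, 0.0017, 0.1167, 0, 0, -0.0017, 0.0017, 0.1167, 0, 0], force=50)

```text
time: 18.15
ee_pos: [0.4902, 0.4684, 0.0594]
eef_rot: [-0.349, 0.937, 0.0, 0.001]
ft_force: [2.0, -2.0, 5.6]
width: 0.0254
grip_force: 50.0
```

>>> jog_arm(plan=[0, 0, -0.0083, 0, 0, 0, 0, -0.025, 0, 0, 0, 0, -0.05, 0, 0, 0, 0, -0.0833, 0, 0, 0, 0, -0.125, 0, 0, 0, 0, -0.1583, 0, 0, 0, 0, -0.1667, 0, 0, 0, 0, -0.1667, 0, 0, 0, 0, -0.1667, 0, 0], force=50)

```text
time: 19.05
ee_pos: [0.4888, 0.4681, 0.1574]
eef_rot: [-0.35, 0.937, -0.0, -0.001]
ft_force: [-0.3, -1.1, -5.8]
width: 0.0255
grip_force: 50.0
```

Run:
```python
from bench import r
from h import *
t=r.camera("top");cv2.imwrite("pics/t8.png",t["img"][:,:,::-1])
delta(r,.6667,.258,.17,122)
```

```text
delta [ 0.0031 -0.2752 -0.0129] turn 0.1558 | yaw_y 130.93 tilt 0.13 pos [0.4888 0.4679 0.157 ] t 19.1 F [ 0.  -0.4 -6. ] w 0.0256
```

Converted, -0.275 m is -0.4583, -0.269 m is -0.4483.

>>> jog_arm(plan=[0, -0.0133, 0, 0, 0, 0, -0.04, 0, 0, 0, 0.0017, -0.0833, 0, 0, 0, 0.0017, -0.1333, 0, 0, 0, 0.0033, -0.1867, 0, 0, 0, 0.0033, -0.24, 0, 0, 0, 0.005, -0.2933, 0, 0, 0, 0.005, -0.3433, 0, 0, 0, 0.005, -0.39, 0, 0, 0, 0.005, -0.4267, 0, 0, 0, 0.005, -0.4483, 0, 0, 0, 0.005, -0.4583, 0, 0, 0])

```text
time: 20.3
ee_pos: [0.6683, 0.2561, 0.158]
eef_rot: [-0.348, 0.937, -0.0, -0.0]
ft_force: [0.1, 0.8, -4.6]
width: 0.0252
grip_force: 50.0
```

>>> jog_arm(plan=[0, 0, 0.0133, 0, 0, 0, 0, 0.0333, 0, 0, 0, 0, 0.0533, 0, 0, 0, 0, 0.07, 0, 0, 0, 0, 0.075, 0, 0, 0, 0, 0.075, 0, 0])

```text
time: 20.9
ee_pos: [0.6667, 0.2589, 0.1126]
eef_rot: [-0.35, 0.937, 0.0, -0.001]
ft_force: [-0.2, -0.0, -5.1]
width: 0.0254
grip_force: 50.0
```

Run:
```python
from bench import r
from h import *
t=r.camera("top");s=r.camera("scene");w=r.camera("wrist")
cv2.imwrite("pics/p9.png",np.hstack([cv2.resize(t["img"][110:210,310:410,::-1],None,fx=4,fy=4,interpolation=cv2.INTER_CUBIC),cv2.resize(s["img"][150:250,340:440,::-1],None,fx=4,fy=4,interpolation=cv2.INTER_CUBIC)]))
import pickle;pickle.dump((t,s,w),open("c9.pkl","wb"))
delta(r,.6667,.258,.0965,130.9)
```

```text
delta [ 0.0012 -0.0001  0.0177] turn 0.0003 | yaw_y 130.92 tilt 0.07 pos [0.6676 0.2588 0.1142] t 21.05 F [ 0.  -0.1 -4.7] w 0.0253
```

View pics/p9.png

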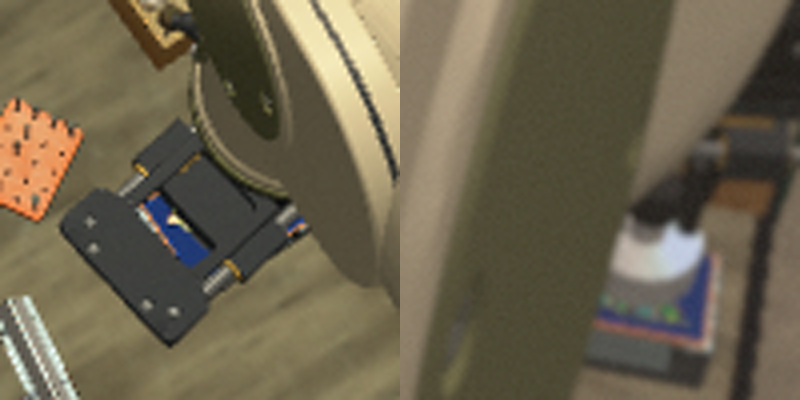

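The weight hangs upright over the panel. I'll lower it gently.

Converted, 0.016 m is 0.0267, 0.0003 m is 0.0005.

>>> jog_arm(plan=[0.0005, 0, 0.0067, 0, 0, 0.0005, 0, 0.0133, 0, 0, 0.0005, 0, 0.0183, 0, 0, 0.0005, 0, 0.0217, 0, 0, 0.0005, 0, 0.0242, 0, 0, 0.0005, 0, 0.0258, 0, 0, 0.0005, 0, 0.0267, 0, 0, 0.0005, 0, 0.0267, 0, 0])

```text
time: 21.85
ee_pos: [0.667, 0.2585, 0.0975]
eef_rot: [-0.35, 0.937, 0.0, 0.0]
ft_force: [0.5, 0.6, -4.8]
width: 0.0255
grip_force: 50.0
```

>>> jog_arm(plan=[0, 0, 0.0007, 0, 0, 0, 0, 0.0013, 0, 0, 0, 0, 0.002, 0, 0, 0, 0, 0.002, 0, 0])

```text
time: 22.25
ee_pos: [0.6671, 0.2585, 0.0964]
eef_rot: [-0.35, 0.937, 0.0, 0.0]
ft_force: [0.4, 0.2, -3.5]
width: 0.0254
grip_force: 50.0
```

Contact has just begun, so I continue in sub-millimetre steps.

Careful with the scale: shifts go in shares of 0.6 m and turns go in shares of pi rad. That gives: 0.0005 m is 0.0008, 0.0003 m is 0.0005.

>>> jog_arm(plan=[0, 0, 0.0005, 0, 0, 0, 0, 0.0008, 0, 0, 0, 0, 0.0008, 0, 0, 0, 0, 0.0008, 0, 0])

```text
time: 22.65
ee_pos: [0.6672, 0.2585, 0.0963]
eef_rot: [-0.349, 0.937, 0.0, 0.0]
ft_force: [-1.1, -1.5, 1.1]
width: 0.0256
grip_force: 50.0
```

>>> jog_arm(plan=[0, 0, 0.0005, 0, 0, 0, 0, 0.0008, 0, 0, 0, 0, 0.0008, 0, 0, 0, 0, 0.0008, 0, 0])

```text
time: 23.05
ee_pos: [0.6673, 0.2584, 0.0962]
eef_rot: [-0.349, 0.937, 0.0, 0.0]
ft_force: [-3.1, -2.8, 5.9]
width: 0.0255
grip_force: 50.0
```

Converted, -0.0005 m is -0.0008.

>>> jog_arm(plan=[0, 0, -0.0008, 0, 0, 0, 0, -0.0008, 0, 0], force=20)

```text
time: 23.25
ee_pos: [0.6673, 0.2584, 0.0962]
eef_rot: [-0.349, 0.937, -0.0, 0.0]
ft_force: [-2.2, -2.5, 4.8]
width: 0.0261
grip_force: 20.0
```

>>> jog_arm(plan=[0, 0, -0.0008, 0, 0.026, 0, 0, -0.0008, 0, 0.028, 0, 0, -0.0008, 0, 0.032, 0, 0, -0.0008, 0, 0.04, 0, 0, -0.0008, 0, 0.05, 0, 0, -0.0008, 0, 0.06, 0, 0, -0.0008, 0, 0.06, 0, 0, -0.0008, 0, 0.06])

```text
time: 24.05
ee_pos: [0.667, 0.2585, 0.0962]
eef_rot: [-0.35, 0.937, 0.0, 0.0]
ft_force: [-0.0, 0.2, 0.1]
width: 0.0576
grip_force: 0.0
```

>>> jog_arm(plan=[0, 0, -0.0083, 0, 0.06, 0, 0, -0.0333, 0, 0.06, 0, 0, -0.0667, 0, 0.06, 0, 0, -0.1167, 0, 0.06, 0, 0, -0.1667, 0, 0.06, 0.0667, 0, -0.2, 0, 0.06, 0.1333, 0, -0.2, 0, 0.06, 0.2, 0, -0.2, 0, 0.06, 0.2667, 0.0667, -0.2, 0, 0.06, 0.3, 0.1333, -0.2, 0, 0.06, 0.3, 0.1667, -0.2, 0, 0.06, 0.3, 0.1667, -0.2, 0, 0.06])

```text
time: 25.25
ee_pos: [0.4635, 0.2188, 0.2182]
eef_rot: [-0.352, 0.936, 0.001, 0.001]
ft_force: [0.4, -0.3, 0.0]
width: 0.0599
grip_force: 0.0
```

Run:
```python
from bench import r
from h import *
t=r.camera("top");s=r.camera("scene")
cv2.imwrite("pics/p10.png",np.hstack([cv2.resize(t["img"][120:300,240:440,::-1],None,fx=2,fy=2,interpolation=cv2.INTER_CUBIC),cv2.resize(s["img"][170:350,240:440,::-1],None,fx=2,fy=2,interpolation=cv2.INTER_CUBIC)]))
def show(n,c,box,lo,hi,z):
    for k in blobs(c,box,lo,hi)[:3]: print(n,k.mean(0).round(1),rect(c,k,z))
B=(330,130,405,195)
show("panel",t,B,(100,120,30),(130,255,255),.037)
show("disc",t,B,(0,0,130),(180,60,255),.061)
show("knob",t,B,(0,0,0),(180,255,50),.095)
```

```text
panel [355.7 168.1] [653.7 279.1  54.5  25.7  30.7]
panel [378.9 155.3] [680.5 234.3  56.   23.   26.3]
disc [368.4 160.2] [665.4 257.4  53.3  53.9  88.1]
disc [352.7 173.4] [640.7 293.4  61.7  12.3  41.4]
knob [394.4 148.1] [673.1 219.2  61.6  97.5  87.6]
knob [369.7 158.4] [663.3 259.1  23.9  22.6  67.6]
```

View pics/p10.png

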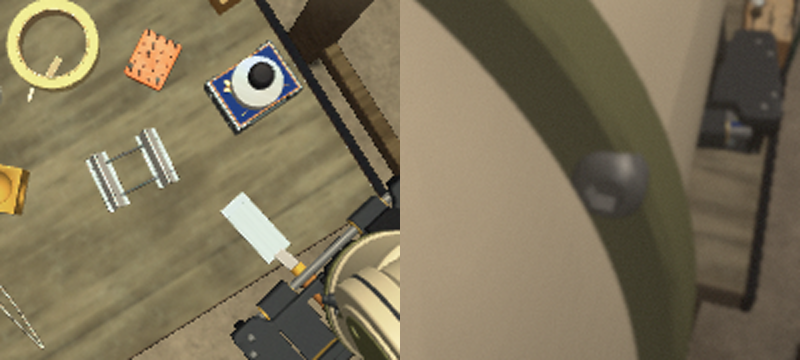

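The top view shows the weight centred on the panel (about 1.4 mm off). The panel is square on the block, the spatula stands on the bench, and the arm is clear of everything.

>>> jog_arm(plan=[0, 0, 0, 0, 0.06, 0, 0, 0, 0, 0.06, 0, 0, 0, 0, 0.06])

```text
time: 25.65
ee_pos: [0.466, 0.2156, 0.2161]
eef_rot: [-0.349, 0.937, -0.0, -0.0]
ft_force: [-1.0, -0.5, 0.1]
width: 0.0598
grip_force: 0.0
```

```bash
python3 -c "
from bench import r
print(r.close_job())"
```

```text
the job is handed in; nothing more can be done
None
```

I handed the job in at 25.7 s: the panel lies square across the two ribs, the spatula is back on the bench standing on its blade, and the weight stands about 1.4 mm from the panel's middle.

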